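# Lay the bench tools on the pin rest in order of length

### The job

Put the four tools lying loose on the grey mat (centre punch, soapstone holder, cold chisel and the long drift) back on the wooden pin rest, one in each gap between the pins, lying crosswise over both rails and roughly centred on them. They go in order of length: the longest in the gap next to the tall end board, then shorter and shorter to the shortest at the low end. Leave the red marker where it lies.

Things in the scene. Friction and masses are not known exactly. Their poses are not given: they have to be found in the camera images.
- drift: Long drift: dark steel octagonal bar, 185 mm long, 14 mm across, tapering over its -y third to a blunt 6 mm point. Longest of the four tools. Loose, 0.18 kg. Origin at mid-length on the underside as first laid; its length runs along its y axis. Starts lying on the grey bench mat, whose top is 6.5 mm above the bench.
- cold_chisel: Cold chisel: blue steel, 154 mm long, 21 mm wide, 16 mm high. Second longest. Loose, 0.17 kg. Origin at mid-length on the underside; length along its y axis. Starts lying on the grey bench mat, whose top is 6.5 mm above the bench.
- soapstone_holder: Soapstone holder: pale silvery round marking holder, 135 mm long, 15 mm diameter, with a thin flat 8 x 5 mm stone sticking out of its -y end (y below -30 mm). Third longest. Loose, 0.05 kg. Origin at mid-length on the underside; length along its y axis. May roll a little. Starts lying on the grey bench mat, whose top is 6.5 mm above the bench.
- centre_punch: Centre punch: black, 109 mm long, 13 mm diameter, pointed at one end. Shortest. Loose, 0.06 kg. Origin at mid-length on the underside; length along its y axis. Starts lying on the grey bench mat, whose top is 6.5 mm above the bench.
- tool_rest: Pin rest, fixed: plywood base 244 x 100 x 8 mm, two wooden rails along x at y = +-35 mm, 14 mm wide, tops 24 mm above the origin. Each rail has steel pins (10 mm diameter, tops at 43 mm) at x = -104, -52, 0, 52, 104 mm: four gaps, 42 mm clear, centred at x = -78, -26, 26, 78 mm. A tool lies along y in a gap, over both rails, either way round. Origin: centre of underside, 3 mm above bench.
- tall_end: Tall end board of the rest, fixed: upright brown wooden board 10 mm thick, 130 mm wide, 60 mm high, standing at one end of the rest, 127 mm from the rest's centre along its x axis, at either the +x or the -x end. Marks the end for the longest tool. Origin at the centre of its underside.
- low_end: Low end board of the rest, fixed: brown wooden board 10 mm thick, 84 mm wide, only 24 mm high (level with the rails), 127 mm from its centre at the other end of the rest. Marks the end for the shortest tool. Origin at the centre of its underside.
- marker_red: Paint marker with a red cap, 126 mm long, 17 mm diameter, lying among the tools; not one of them, to be left alone. Loose, 0.03 kg, can roll. Origin at mid-length on the underside; length along its y axis.

How it is judged:
By the outcome, as a careful person would: the job done as asked, in the order asked, and still so for the second after the job is handed in, with the robot touching nothing.
It also fails if it takes over 86 s, if anything falls off the work surface, if the arm or the gripper's body presses on something with over 40 N, if the wrist force passes 120 N, or if a joint passes its speed limit or range.

### The arm

A 7-joint arm with a two-finger parallel gripper is mounted at the origin on a cart in front of the work surface, level with it; the furniture and walls round the work are solid. World frame = base frame: x ahead of the robot, y to its left, z up, the work surface at z = 0. Lengths are in m, angles in rad, forces in N, time in s.
With the tool pointing down it reaches from about 0.425 to 0.925 m from the base axis. Payload 6.8 kg.
Tool frame: the origin (TCP) lies on the front face of the gripper's body, between the roots of the fingers; the fingertips stand 73 mm ahead of it and the grasp point (between the pads) lies 54 mm ahead of it (env.nose_length is the distance from the TCP to the fingertips, in m); z points along the fingers, y is the line along which they close (so a half turn about z gives the same grasp; the last joint's range is limited). The gripper opens to 85 mm and grips with 20 to 120 N. Pads are 22 mm wide; open, the fingers measure 114 mm over their backs; the gripper's body (76 mm by 85 mm) begins 54 mm behind the grasp point. The pads swing forward as they close: fully open they stand 13 mm farther back than shut.
Start: joints at [-1.401, 0.477, 0.022, 1.555, -0.011, 1.109, -0.083], TCP at [0.185, 0.649, 0.304] pointing down, gripper open.
Joint ranges: [-2.96, 2.96], [-0.34, 2.1], [-1.41, 1.46], [0.24, 2.44], [-1.37, 4.51], [0.17, 1.92], [-2.96, 2.96]. Speed limits (rad/s): [2.39, 2.39, 3.14, 3.14, 3.14, 3.14, 3.14].

### API

Orientations are given as a unit quaternion [w, x, y, z].
In Python, from cell import env, kin, camera, calibration, job gives the robot as it stands. The module is installed in compiled form; this text tells all that it offers. Calls block until the motion is done:
- env.reach(position, orientation): joint-space move of the TCP to a pose.
- env.movel(position, velocity=0.15, rot=None, stop_force=None): straight line of the TCP; rot=None keeps the orientation; velocity is the mean speed in m/s. With stop_force (N) it stops when the force on the tool has changed by that much, and returns True; else False.
- env.goto_joints(angles): joint-space move.
- env.grip(opening, f_grip=None): finger opening in m; f_grip is the grip in N (None keeps the last); returns when the fingers have stopped.
- env.dwell(seconds).
- kin.inverse_kinematics(position, orientation): joint angles nearest the present ones, or None.
- env.get_state(): the state.
- camera(name): name is "scene" or "top" or "wrist"; returns (picture, depth): 480x640x3 uint8, blue, green, red; 480x640 float32, m along the optical axis (not along the pixel's ray), 0 where there is no reading.
- calibration(name): a dict with "fx", "fy", "cx", "cy" (pixels), "rvec" (rotation vector, rad) and "tvec" (3), from world to camera coordinates, as OpenCV has them. Camera axes: x right, y down, z forward; pixel columns grow to the right and rows downward; lengths in m; the calibration is good to about 2 mm. A picture is of the moment at which its call begins: read the wrist's pose just before it. calibration takes no time and is no camera call; for the wrist camera it gives the pose at the moment of the call.
A pose or a line that the arm cannot do raises env.PlanningError and nothing moves.
- job.job_done(): hands the job in; it is judged then, once.
The state is a dict: "time": time; "qpos": joint angles; "joint_velocities": joint speeds; "joint_torque": joint torques, N m; "tcp_pos": TCP position; "orientation": TCP orientation; "force": force on the tool from outside, world axes, zero at the start; "torque": the same for the moment, N m; "opening": finger opening in m; "gripper_force": force on a finger pad.
Only numpy, scipy, OpenCV 4.12 (cv2) and the standard library are available. Lean on these libraries where they do the work, as an engineer would, in place of code of your own. Each camera call takes 0.05 s, during which the arm holds its last target. There are 200 camera calls.

## Working session

There is one attempt and no reset: what is moved stays moved. The work goes in short steps, each a Python script; the robot and the scene stay as the last script left them, time stands still between calls to the robot, and variables do not carry over. Pictures are saved under pics/ and viewed, at most 14 in all, crops included, and the job is handed in when it is done.

```bash
mkdir -p pics
python3 - <<'E'
from cell import env,camera,calibration
import cv2,numpy as np
for n in("top","scene"):
    p,d=camera(n); cv2.imwrite(f"pics/{n}0.png",p); np.save(f"{n}0.npy",d); c=calibration(n); print(n,c)
print(env.get_state()['time'],env.get_state()['orientation'])
E
```

```text
top {'fx': 484.2929689195765, 'fy': 484.2929689195765, 'cx': 318.8707373604506, 'cy': 235.45709505367546, 'rvec': array([ 2.14863016, -2.084761  ,  0.2160282 ]), 'tvec': array([0.0820274 , 0.58030135, 0.79508728])}
scene {'fx': 475.2491271030172, 'fy': 475.2491271030172, 'cx': 328.70056412483837, 'cy': 240.49030256593042, 'rvec': array([ 0.99770959, -2.26804344,  1.20899174]), 'tvec': array([0.43293568, 0.22275171, 0.57337025])}
0.1 [-6.23358971e-05  1.38465830e-01  9.90366862e-01 -8.29818803e-04]
```

View pics/top0.png

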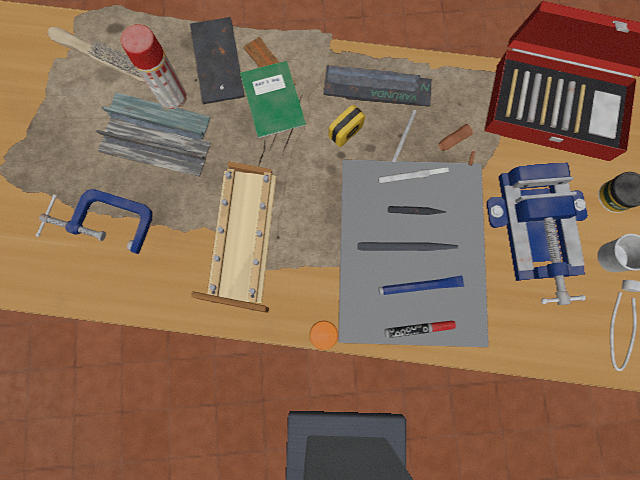

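View pics/scene0.png

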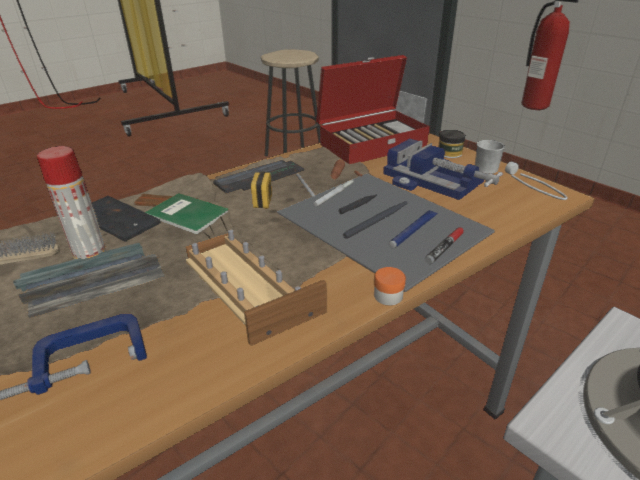

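The top view shows, on the mat, the holder (413,175), punch (416,210), drift (408,246), chisel (423,286) and marker (420,328). The tall board is the near end of the rest (230,301), and the low end is at (248,167).

```bash
cat > h.py <<'E'
from cell import env,kin,camera,calibration,job
import cv2,numpy as np
def world(cal,d):
    R=cv2.Rodrigues(cal['rvec'])[0]; v,u=np.mgrid[:480,:640]
    P=np.stack([(u-cal['cx'])/cal['fx']*d,(v-cal['cy'])/cal['fy']*d,d],-1)
    return (P-cal['tvec'])@R
def blobs(W,d,mask,minpx=80):
    n,l,s,c=cv2.connectedComponentsWithStats(mask.astype(np.uint8),connectivity=4)
    for i in range(1,n):
        if s[i,4]<minpx: continue
        m=l==i; X=W[m]; r=cv2.minAreaRect((X[:,:2]*1000).astype(np.float32)); b=cv2.boxPoints(r)
        e=[b[1]-b[0],b[2]-b[1]]; e.sort(key=lambda q:-np.hypot(*q))
        a=np.degrees(np.arctan2(e[0][1],e[0][0]))%180
        print('px',c[i].round(),'n',s[i,4],'ctr',np.round(r[0],1),'LxW',np.hypot(*e[0]).round(1),np.hypot(*e[1]).round(1),'ang',a.round(1),'z50/95',(np.percentile(X[:,2],[50,95])*1000).round(1))
E
python3 - <<'E'
from h import *
d=np.load('top0.npy'); cal=calibration('top'); W=world(cal,d)
R=cv2.Rodrigues(cal['rvec'])[0]; print('cam',-R.T@cal['tvec'])
for u,v in[(350,330),(480,330),(480,200),(350,170),(320,290),(228,302),(250,166),(228,174),(272,179),(212,289),(256,295),(325,335)]: print(u,v,W[v,u].round(4))
m=np.zeros((480,640),bool); m[163:344,345:482]=1
blobs(W,d,m&(W[...,2]>0.012),60)
m=np.zeros((480,640),bool); m[150:320,190:280]=1
print('pins');blobs(W,d,m&(W[...,2]>0.034)&(W[...,2]<.055),8)
print('board');blobs(W,d,m&(W[...,2]>0.055),20)
print('rest');blobs(W,d,m&(W[...,2]>0.02)&(W[...,2]<.032),100)
E
```

```text
cam [0.40736434 0.09914749 0.89435228]
350 330 [0.4162 0.0383 0.006 ]
480 330 [ 0.4232 -0.1957  0.0072]
480 200 [ 0.6664 -0.2049  0.0064]
350 170 [0.7187 0.0434 0.0059]
320 290 [4.87e-01 9.44e-02 1.00e-04]
228 302 [0.4563 0.2507 0.0631]
250 166 [0.7139 0.2332 0.0251]
228 174 [0.69   0.2695 0.0456]
272 179 [0.6945 0.1922 0.0099]
212 289 [0.4793 0.284  0.0421]
256 295 [0.4725 0.2087 0.0233]
325 335 [0.4061 0.0838 0.0429]
px [411. 175.] n 443 ctr [594.5  14.3] LxW 399.7 95.4 ang 142.2 z50/95 [18.3 22.4]
px [413. 210.] n 367 ctr [551.8  10.3] LxW 329.7 79.8 ang 134.8 z50/95 [18.  21.4]
px [403. 246.] n 721 ctr [532.8  -1.2] LxW 304.8 101.7 ang 122.9 z50/95 [18.9 22.2]
px [422. 285.] n 781 ctr [475.9 -27.7] LxW 285.0 44.7 ang 109.5 z50/95 [20.1 23.9]
px [419. 329.] n 660 ctr [414.2 -24.9] LxW 247.8 18.6 ang 97.4 z50/95 [21.3 24.6]
pins
px [227. 175.] n 29 ctr [689.8 271.2] LxW 8.2 8.1 ang 100.5 z50/95 [44.6 46.2]
px [265. 178.] n 28 ctr [685.7 201.4] LxW 9.6 8.2 ang 173.2 z50/95 [44.8 46.6]
px [224. 202.] n 30 ctr [638.3 274.8] LxW 8.5 8.4 ang 162.0 z50/95 [44.2 47.2]
px [262. 205.] n 29 ctr [634.1 205. ] LxW 8.8 8.3 ang 118.9 z50/95 [43.5 46.9]
px [220. 229.] n 31 ctr [586.3 278.2] LxW 8.7 8.3 ang 97.3 z50/95 [44.4 46.6]
px [258. 233.] n 29 ctr [582.1 208.5] LxW 8.7 8.4 ang 118.4 z50/95 [44.8 46.6]
px [216. 258.] n 28 ctr [534.8 280.8] LxW 8.6 8.3 ang 133.4 z50/95 [44.6 46.1]
px [255. 261.] n 29 ctr [530.2 212. ] LxW 9.0 8.7 ang 88.1 z50/95 [44.5 46.8]
px [212. 287.] n 32 ctr [483.5 284.7] LxW 8.8 8.7 ang 96.4 z50/95 [44.5 46.7]
px [251. 291.] n 30 ctr [478.6 214.6] LxW 8.8 8.5 ang 2.6 z50/95 [44.3 47.3]
board
px [228. 301.] n 455 ctr [446.  205.2] LxW 224.8 20.9 ang 75.3 z50/95 [62.  64.3]
rest
px [257. 223.] n 1121 ctr [598.9 211.4] LxW 268.5 78.3 ang 12.2 z50/95 [26.1 28.8]
px [222. 233.] n 890 ctr [589.3 278.2] LxW 239.0 15.2 ang 176.3 z50/95 [26.2 29. ]
```

```bash
cat >> h.py <<'E'
from scipy.spatial.transform import Rotation as Rn
def ori(a,sgn=1):   # tool axis angle a (deg), fingers close perpendicular to it
    t=np.radians(a-90); y=sgn*np.array([np.cos(t),np.sin(t),0]); z=np.array([0,0,-1.])
    q=Rn.from_matrix(np.stack([np.cross(y,z),y,z],1)).as_quat(); return q[[3,0,1,2]]
C=np.array([.5844,.2431]); AX=np.array([.2067,-.01335]); AX/=np.hypot(*AX); RA=86.3
def gap(s): return C+AX*s
E
python3 - <<'E'
from h import *
d=np.load('top0.npy'); cal=calibration('top'); W=world(cal,d); ok=(d>0)&(W[...,2]<.07)
m=np.zeros((480,640),bool); m[163:344,345:482]=1
blobs(W,d,m&ok&(W[...,2]>0.011),60)
m=np.zeros((480,640),bool); m[150:320,190:280]=1
print('board');blobs(W,d,m&ok&(W[...,2]>0.055),20)
print(env.nose_length, env.get_state()['opening'],env.get_state()['tcp_pos'])
for p in[(.53,-.08),(.45,-.1),(.66,-.1)]+[gap(s) for s in(-.078,.078)]:
  for s in(1,-1):
    q=kin.inverse_kinematics([p[0],p[1],.1],ori(RA,s)); print(np.round(p,3),s,None if q is None else np.round(q,2))
E
```

```text
px [412. 175.] n 442 ctr [709.9 -75.7] LxW 134.9 15.8 ang 101.9 z50/95 [18.2 22.3]
px [413. 210.] n 367 ctr [640.7 -80.6] LxW 106.6 14.2 ang 89.0 z50/95 [17.9 21.2]
px [403. 246.] n 727 ctr [571.8 -63.5] LxW 184.7 15.1 ang 91.3 z50/95 [18.9 22.1]
px [422. 285.] n 781 ctr [498.7 -88.2] LxW 154.6 20.5 ang 99.1 z50/95 [20.  23.9]
px [419. 329.] n 654 ctr [422.4 -85. ] LxW 126.5 16.7 ang 98.9 z50/95 [21.3 24.4]
board
px [228. 301.] n 452 ctr [458.1 251.3] LxW 129.9 10.0 ang 80.6 z50/95 [62.  64.3]
0.0726 0.08534078556867837 [0.18501494 0.64872548 0.30301647]
[ 0.53 -0.08] 1 [-0.4   0.61  0.56  2.06 -0.56  0.62  0.48]
[ 0.53 -0.08] -1 [-0.79  1.06  1.26  2.08 -1.23  1.08 -2.08]
[ 0.45 -0.1 ] 1 [-0.49  0.58  0.72  2.24 -0.74  0.57  0.73]
[ 0.45 -0.1 ] -1 [ 0.28  0.47 -0.24  2.19  0.22  0.51  2.95]
[ 0.66 -0.1 ] 1 [-0.3   0.76  0.52  1.74 -0.51  0.78  0.4 ]
[ 0.66 -0.1 ] -1 [-0.66  1.18  1.26  1.76 -1.22  1.21 -2.23]
[0.507 0.248] 1 [-0.87  0.61  0.39  1.99 -0.39  0.62 -0.28]
[0.507 0.248] -1 [-0.4   0.58 -0.21  1.96  0.2   0.63  2.34]
[0.662 0.238] 1 [-0.73  0.79  0.46  1.64 -0.44  0.82 -0.15]
[0.662 0.238] -1 [-0.29  0.75 -0.22  1.6   0.2   0.81  2.49]
```

Sizes match the list and the tool tops are within about 2 mm of expected. I'll start with the drift.

```bash
cat >> h.py <<'E'
UP=.20
def pick(x,y,a,w,z=.0806):
    o=ori(a); env.reach([x,y,UP],o); env.grip(w+.03,50)
    print('hit',env.movel([x,y,z],.15,stop_force=12),end=' ')
    env.grip(w-.006,50); s=env.get_state(); print('open',round(s['opening'],4),'gf',np.round(s['gripper_force'],1),end=' ')
    env.movel([x,y,UP],.2); s=env.get_state(); print('lifted',round(s['opening'],4),'F',np.round(s['force'],1),'t',round(s['time'],2))
def place(s,w,z=.0806+.0215,off=0):
    g=gap(s)+off*np.array([np.cos(np.radians(RA)),np.sin(np.radians(RA))]); o=ori(RA)
    env.reach([*g,UP],o); print('hit',env.movel([*g,z],.12,stop_force=8),np.round(env.get_state()['tcp_pos'],4),end=' ')
    env.grip(w+.014); env.movel([*g,UP],.25); print('t',round(env.get_state()['time'],2))
E
python3 - <<'E'
from h import *
pick(.5718,-.0635,91.3,.014)
p,d=camera('wrist'); cv2.imwrite('pics/w1.png',p); p,d=camera('scene'); cv2.imwrite('pics/s1.png',p[120:360,150:570])
E
```

```text
hit False open 0.012 gf 49.0 lifted 0.0124 F [-0.3  0.2 -2. ] t 5.54
```

View pics/s1.png

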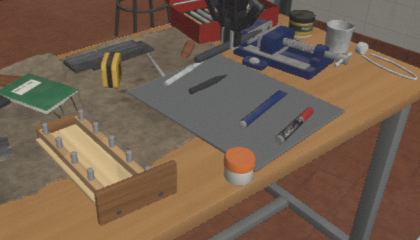

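The drift is off the mat and in the gripper, reading about 1.8 N. Next I'll place it and check it from above.

Run:
```python
from h import *
place(-.078,.014)
p,d=camera('wrist'); cv2.imwrite('pics/w2.png',p)
```

```text
hit True [0.5058 0.2472 0.1017] t 8.51
```

View pics/w2.png

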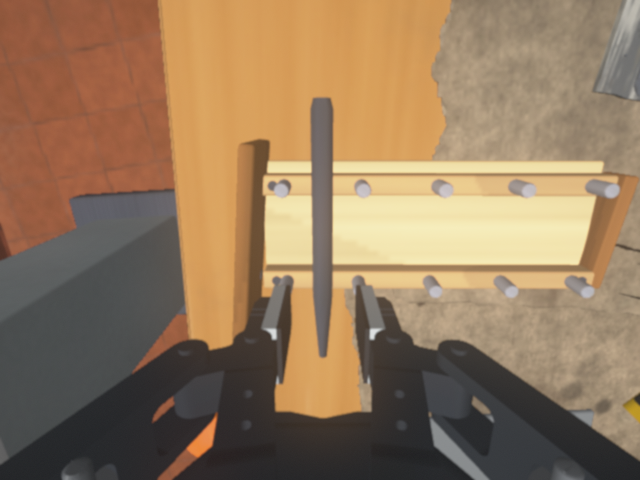

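The drift lies in the gap by the tall board, over both rails and centred. I'll do the other three, with a check on each grip.

Run:
```python
from h import *
for x,y,a,w,s in[(.4987,-.0882,99.1,.021,-.026),(.7099,-.0757,101.9,.015,.026),(.6407,-.0806,89.0,.013,.078)]:
    pick(x,y,a,w)
    if env.get_state()['opening']<w-.005: print('EMPTY?'); break
    place(s,w)
p,d=camera('wrist'); cv2.imwrite('pics/w3.png',p)
```

```text
hit False open 0.0162 gf 48.7 lifted 0.0161 F [-0.  -0.  -1.7] t 12.28
hit True [0.5574 0.244  0.1016] t 15.24
hit False open 0.013 gf 49.0 lifted 0.0127 F [ 0.1  0.2 -1.2] t 18.92
hit True [0.6093 0.2408 0.1018] t 21.82
hit False open 0.0111 gf 49.4 lifted 0.0117 F [-0.6  0.6 -1. ] t 25.42
hit True [0.661  0.2375 0.1012] t 28.29
```

View pics/w3.png

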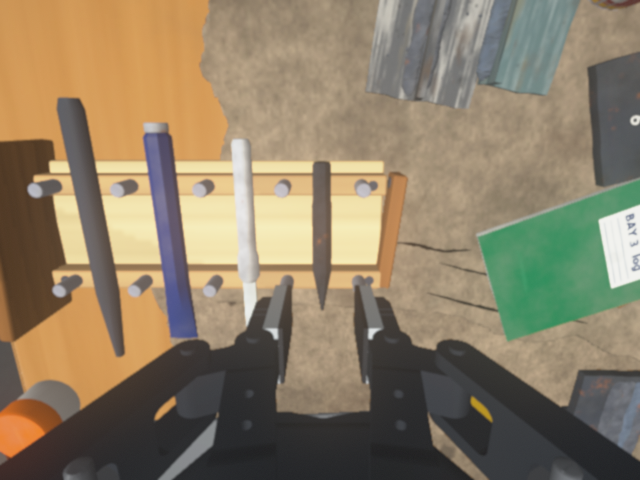

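All four are in their gaps in the right order. I'll back the arm off and check the top view for centring and the marker.

Run:
```python
from h import *
env.reach([.55,-.1,.3],ori(RA)); env.dwell(.5)
p,d=camera('top'); cv2.imwrite('pics/t4.png',p[130:370,170:500]); cal=calibration('top'); W=world(cal,d); 
X=(W[...,:2]-C)@np.array([AX,[-AX[1],AX[0]]]).T
for s,n in zip((-.078,-.026,.026,.078),('drift','chisel','holder','punch')):
    m=(d>0)&(abs(X[...,0]-s)<.018)&(abs(X[...,1])<.12)&(W[...,2]>.031)&(W[...,2]<.055)
    print(n,(X[m].mean(0)*1000).round(1),'y',(np.percentile(X[m][:,1],[1,99])*1000).round(1),'x',(np.percentile(X[m][:,0],[2,98])*1000).round(1),'z',(np.percentile(W[m][:,2],[50,95])*1000).round(1))
```

```text
drift [-78.2   4.9] y [-89.9  88.8] x [-84.8 -71.3] z [39.  42.2]
chisel [-26.7  -4. ] y [-76.7  74.6] x [-34.2 -17.8] z [39.8 43.5]
holder [25.3  1.6] y [-66.6  65.2] x [19.8 31.7] z [38.2 41.8]
punch [76.7  3.3] y [-51.6  50.7] x [71.1 84. ] z [37.5 40.8]
```

View pics/t4.png

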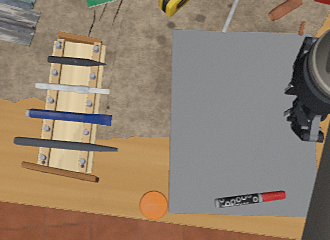

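The top view shows all four tools centred to within about 2 mm, lying flat in order, with the marker untouched.

```bash
python3 -c "
from cell import job
print(job.job_done())"
```

```text
the job is handed in; nothing more can be done
None
```

The job is handed in: drift, cold chisel, soapstone holder and centre punch lie in that order from the tall end board, each across both rails and centred to about 2 mm, in roughly 30 s, with the red marker left where it was.

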